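# Zero the dial measuring bench on its long gauge bar

## Task

Zero the dial measuring bench on the longer of the two gauge bars: draw the carriage back, lay the bar gently and lengthwise on the bed between anvil and carriage, and slide the carriage up so that the bar is held without gaps against the anvil. Then, leaving the carriage there, turn the dial's knurled bezel until its zero mark stands under the needle. Leave the other things on the worktop as they are.

Things in the scene. Friction and masses are not known exactly. Their poses are not given: they have to be found in the camera images.
- bench: Measuring bench fixed to the worktop, a grey base 110 mm (x) x 360 mm (y) x 20 mm. Origin: centre of the underside; its y axis runs lengthwise from the anvil (-y end) to the dial (+y end), z up. Bed: flat, top 30 mm above the worktop, with two lips at x = +-22 to +-28 mm that rise 8 mm above the bed (top 38 mm). Anvil: dark steel block 70 mm wide, face at y = -150 mm, facing +y, top 75 mm high. Carriage on the bed, dial on a round column centred at x = 0, y = +145 mm
- carriage (a joint): Travel of the carriage along the bed in m: 0 = drawn fully back to the rear stop (gap between anvil face and carriage face 165 mm), growing towards the anvil up to 0.090 (gap 75 mm): gap = 165 mm - travel. It takes about 2 N to slide and stays where it is left; it starts with a gap of 80 to 105 mm. With the long bar held between the faces it reads 0.045
- carriage_knob (a point): Black upright round knob on top of the carriage, 26 mm in diameter, 45 mm tall; this point is on its axis 20 mm below its top, 107 mm above the worktop (the knob spans 82 to 127 mm). The carriage is 70 mm (x) x 60 mm (y), its top 82 mm above the worktop; its flat front face is 30 mm from the knob's axis, towards the anvil
- bezel (a joint): Angle of the bezel with its dial face in rad: 0 = zero mark towards the bench's -x, growing anticlockwise seen from above, range -3 to 3; friction about 0.06 N m, stays where it is left. It starts 0.5 to 1.8 rad anticlockwise of where it must end
- bezel_grip (a point): Centre of the bezel, on its vertical axis, halfway up its rim, 81 mm above the worktop. The bezel is a knurled steel ring 66 mm in diameter and 22 mm tall (70 to 92 mm above the worktop) on a 56 mm column, round a white face 5 mm below its rim
- zero_mark (a point): Zero mark of the dial: a broad black bar on the white face, 9 mm long and 5 mm wide, with a black pip beside it on the rim; the other 19 graduations are thin lines. This point lies on it, 27 mm from the dial's axis; it turns with the bezel
- needle (a joint): Angle of the needle in rad, same zero and sense as bezel: the dial reads zero when both are equal. Geared to the carriage: angle = 40 rad/m x carriage travel - 1.5; the bezel does not move it
- needle_tip (a point): Tip of the thin black needle above the dial face, 27 mm from the dial's axis (the needle's other end is a short broad tail). On zero it coincides with the zero mark's point
- long_bar: The longer gauge bar, loose: plain aluminium, 120 mm long (x) x 28 mm wide (y) x 40 mm tall (z), a thin dark band near each end, 0.25 to 0.5 kg. Origin: centre of the underside. It starts lying on the worktop to the left or right of the bench
- short_bar: The shorter gauge bar of the same section, 80 mm long (x) x 28 mm x 40 mm, on the other side of the bench; not to be used. Origin: centre of the underside
- jar: Glass jar with a black lid, 64 mm in diameter, 85 mm tall, beyond the bench. Origin: centre of the underside
- mouse: Black computer mouse, 105 x 60 x 32 mm, beyond the bench. Origin: centre of the underside
- slide_box: Flat grey box for microscope slides, 102 x 87 x 35 mm, beyond the bench. Origin: centre of the underside

How it is judged:
On the way, in this order (a step that is already met when the one before it is completed fails the run):
1. the carriage is drawn back far enough for the long bar (gap over 125 mm) (value of joint carriage below 0.04 m), for 0.1 s.
2. the long bar lies flat and lengthwise on the bed between anvil and carriage, let go (x of long_bar in the frame of bench between -0.014 and 0.014 m and z of long_bar in the frame of bench between 0.026 and 0.034 m and angle between the x axis of long_bar and the y axis of bench, either way round below 0.12 rad and angle between long_bar's own z axis and vertical below 0.06 rad and y of long_bar in the frame of bench between -0.0925 and -0.038 m and contact force between the fingers and long_bar below 0.1 N), for 0.2 s.
3. the carriage is slid up and the long bar held between it and the anvil (x of long_bar in the frame of bench between -0.014 and 0.014 m and z of long_bar in the frame of bench between 0.026 and 0.034 m and angle between the x axis of long_bar and the y axis of bench, either way round below 0.12 rad and angle between long_bar's own z axis and vertical below 0.06 rad and y of long_bar in the frame of bench between -0.0925 and -0.0875 m and value of joint carriage between 0.0425 and 0.0475 m), for 0.2 s.
4. the zero mark is under the needle (all of step 3 and distance between zero_mark and needle_tip below 0.003 m), for 0.2 s.
At the end, for the whole second after the job is handed in: The long bar lies flat on the bed lengthwise (within 14 mm of the middle and 0.12 rad), its end within 2.5 mm of the anvil, the carriage within 2.5 mm of closed on it (travel 0.0425 to 0.0475), the zero mark within 3 mm (about 0.11 rad) of the needle tip, all at rest and let go (all of step 4 and contact force between the fingers and long_bar below 0.1 N and velocity of joint bezel between -0.05 and 0.05 rad/s and linear speed of long_bar below 0.01 m/s); the robot touches nothing.
It fails at once if the shorter bar is moved by more than 20 mm or knocked over (distance of short_bar from where it was at the start of the episode above 0.02 m or angle between short_bar's own z axis and vertical above 0.5 rad).
It fails at once if the jar is moved by more than 20 mm or knocked over (distance of jar from where it was at the start of the episode above 0.02 m or angle between jar's own z axis and vertical above 0.5 rad).
It fails at once if the mouse is moved by more than 20 mm or knocked over (distance of mouse from where it was at the start of the episode above 0.02 m or angle between mouse's own z axis and vertical above 0.5 rad).
It fails at once if the slide box is moved by more than 20 mm or knocked over (distance of slide_box from where it was at the start of the episode above 0.02 m or angle between slide_box's own z axis and vertical above 0.5 rad).
It fails at once if the long bar is let go in the air (more than 13 mm above the bed) (z of long_bar in the frame of bench above 0.043 m and contact force between the fingers and long_bar below 0.1 N).
It also fails if it takes over 72 s, if anything falls off the work surface, if the arm or the gripper's body presses on something with over 40 N, if the wrist force passes 120 N, or if a joint passes its speed limit or range.

## Robot

A 7-joint arm with a two-finger parallel gripper is mounted at the origin on the work surface. World frame = base frame: x ahead of the robot, y to its left, z up, the work surface at z = 0. Lengths are in m, angles in rad, forces in N, time in s.
With the tool pointing down it reaches from about 0.4 to 0.925 m from the base axis. Payload 4.1 kg.
Tool frame: the origin (TCP) lies midway between the tips of the shut fingers; the grasp point (between the pads) lies 19 mm behind it; z points along the fingers, x is the direction in which the jaws open and shut, and the axes are right-handed (so a half turn about z gives the same grasp; the last joint's range is limited). The gripper opens to 85 mm and grips with 20 to 120 N. Pads are 22 mm wide; open, the fingers measure 114 mm over their backs; the gripper's body (76 mm by 85 mm) begins 54 mm behind the grasp point. The pads swing forward as they close: fully open they stand 13 mm farther back than shut.
Start: joints at [-1.286, 0.398, 0.045, 1.537, -0.019, 1.207, -0.051], TCP at [0.243, 0.603, 0.231] pointing down, gripper open.
Joint ranges: [-2.82, 2.82], [-0.49, 2.23], [-1.37, 1.46], [0, 2.46], [-1.36, 4.5], [0.23, 2], [-2.94, 2.94]. Speed limits (rad/s): [2.57, 2.57, 3.14, 3.14, 3.14, 3.14, 3.14].

## Interface

Orientations are given as a 3x3 rotation matrix whose columns are the frame's x, y, z axes.
In Python, from bench import r gives the robot as it stands.
- The arm moves only by the shell command python3 -m inch 'ROWS' [FORCE]. ROWS is JSON, a list of rows, each an object with "linear": the shift along the tool's x, y, z in mm, a list of three; "roll": the turn about the tool's z in units of 6 degrees (1.0 is 6 degrees); "grip": the closure, from 0 (fully open) to 1 (shut). In form: [{"linear": [tx, ty, tz], "roll": roll, "grip": grip}, ...]. A call has exactly 10 rows; each row is the pose to reach, as a shift and turn from the pose commanded when the call began, along the tool's axes at that moment; what a row does not reach only later rows make up. A row lasts 1/12 s, in which the tool goes at most 41.7 mm and 7.16 degrees, less where a joint would pass 70% of its speed; a pose out of reach is approached as far as the arm can. A call with a gripper value outside its range is refused whole. The fingers move at their own pace and stop on an object; FORCE is the grip in N (left out, the last holds). Time passes only in rows, so rows that repeat a pose let the fingers close, or fill a call up. It gives the time, the measured TCP pose, the force and the opening at its end, in the units of the state.
- r.state(): the state, without advancing time (a new reading comes with each control period).
- r.read_camera(name): name is "scene" or "side" or "wrist"; returns a dict with "pixels" (420x560x3 uint8, red, green, blue), "range_z" (420x560 float32, m along the optical axis (not along the pixel's ray), 0 where there is no reading), "fov_y" (degrees; the focal length in pixels is half the picture's height over the tangent of half this angle, whatever the lens; pixels are square), "cx", "cy" (the principal point, pixels), "cam_to_world" (4x4, takes a point from camera to world coordinates). Camera axes: x right, y down, z forward; pixel columns grow to the right and rows downward; lengths in m; the calibration is good to about 2 mm. The wrist camera is an equidistant fisheye: a pixel r from the principal point sees the ray r / f radians off the axis. A picture is of the moment at which its call begins.
- r.sign_off(): hands the job in, once; it reports no verdict.
Trained networks look in a picture, given as the dict that the camera call returned (one of the last four; its "shot" number tells which), for a name from the list of things; names that differ only in an ending like _2 or _b are one class to them, and where a whole thing is asked for, a point or a joint stands for the part that bears it (a point fixed in the world has none). Each returns a list of dicts, best first, with "conf" (0 to 1); they miss things now and then, are a little off and sometimes report something else, mostly with a low value. They report only what shows in the picture. A call takes as long as a camera call.
- r.spot_in(name, picture): "box" ([left, top, width, height] in pixels, round what is visible of it).
The state is a dict: "time_s": time; "joint_pos": joint angles; "dq": joint speeds; "effort": joint torques, N m; "tcp_pos": TCP position; "tool_rot": TCP orientation; "ft_force": force on the tool from outside, world axes, zero at the start; "torque": the same for the moment, N m; "finger_gap": opening from 0.0 (shut) to 1.0 (fully open).
Only numpy, scipy, OpenCV 4.12 (cv2) and the standard library are available. Lean on these libraries where they do the work, as an engineer would, in place of code of your own. Each camera call takes 0.05 s, during which the arm holds its last target.

## Working session

There is one attempt and no reset: what is moved stays moved. The work goes in short steps, Python scripts to look and compute and a shell command to move; the robot and the scene stay as the last step left them, time stands still between calls to the robot, and variables do not carry over. Pictures are saved under pics/ and viewed, and the job is handed in when it is done.

```bash
ls; mkdir -p pics; python3 - <<'E'
from bench import r
import cv2,numpy as np
s=r.state();print(s['time_s'],s['tcp_pos'],s['tool_rot'],s['finger_gap'],s['ft_force'])
for n in('scene','side'):
    p=r.read_camera(n);cv2.imwrite(f'pics/{n}0.png',p['pixels'][:,:,::-1])
    print(n,p['fov_y'],p['cx'],p['cy'],np.round(p['cam_to_world'],3).tolist())
    for k in('bench','carriage_knob','bezel_grip','zero_mark','needle_tip','long_bar','short_bar','jar','mouse','slide_box'):
        print(k,[(d['box'],round(d['conf'],2)) for d in r.spot_in(k,p)[:2]])
E
```

```text
pics
0.0 [0.24313582 0.6021411  0.23026694] [[ 3.74303346e-01  9.27306137e-01 -5.77429958e-04]
 [ 9.27304334e-01 -3.74303761e-01 -1.83463574e-03]
 [-1.91740319e-03  1.51256995e-04 -9.99998150e-01]] 1.0010862293484495 [-0.01969671 -0.76950923  0.01058437]
scene 48.69606107574518 286.4194929809885 213.1341992104788 [[0.424, 0.685, -0.593, 1.392], [0.906, -0.313, 0.286, -0.359], [0.01, -0.658, -0.753, 1.089], [0.0, 0.0, 0.0, 1.0]]
bench [([216.2, 178.7, 125.4, 71.1], 0.88), ([261.9, 194.3, 23.5, 35.3], 0.26)]
carriage_knob [([259.5, 196.2, 28.9, 32.8], 0.87)]
bezel_grip [([315.6, 183.4, 24.9, 23.4], 0.77)]
zero_mark [([315.8, 181.9, 23.1, 23.0], 0.85)]
needle_tip []
long_bar [([345.5, 148.4, 22.3, 32.6], 0.83)]
short_bar [([137.6, 232.1, 22.9, 32.1], 0.62)]
jar [([229.1, 270.1, 23.9, 37.5], 0.79)]
mouse [([339.3, 237.7, 23.6, 36.1], 0.56), ([316.7, 183.3, 22.3, 17.1], 0.51)]
slide_box [([284.0, 257.7, 46.5, 46.6], 0.77), ([316.0, 182.6, 22.4, 23.2], 0.63)]
side 57.35525329303858 288.45214494732994 205.75660718742395 [[0.761, -0.431, 0.485, 0.129], [-0.649, -0.499, 0.574, -0.588], [-0.005, -0.751, -0.66, 0.754], [0.0, 0.0, 0.0, 1.0]]
bench [([217.0, 172.1, 103.9, 109.8], 0.73)]
carriage_knob [([253.7, 199.4, 33.8, 44.6], 0.78)]
bezel_grip [([222.2, 169.5, 24.0, 23.9], 0.71)]
zero_mark [([227.3, 172.7, 18.9, 17.8], 0.77)]
needle_tip []
long_bar [([147.8, 172.6, 43.1, 30.6], 0.87)]
short_bar [([343.3, 323.3, 32.3, 39.6], 0.88)]
jar [([356.6, 209.5, 28.3, 36.8], 0.85)]
mouse [([272.6, 168.5, 33.8, 20.5], 0.69)]
slide_box [([310.2, 182.0, 43.0, 30.2], 0.74), ([147.7, 174.2, 39.7, 27.6], 0.31)]
```

```bash
python3 - <<'E'
import cv2
a=cv2.imread('pics/scene0.png')[130:330,110:390];cv2.imwrite('pics/s1.png',cv2.resize(a,None,fx=2.85,fy=2.85,interpolation=2))
a=cv2.imread('pics/side0.png')[130:380,120:420];cv2.imwrite('pics/d1.png',cv2.resize(a,None,fx=2.4,fy=2.4,interpolation=2))
E
```

```text
(no output)
```

View pics/s1.png

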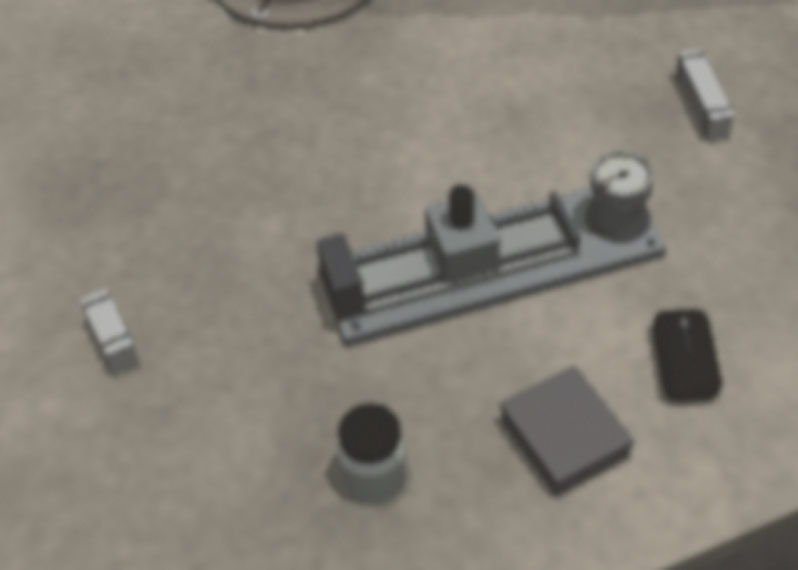

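View pics/d1.png

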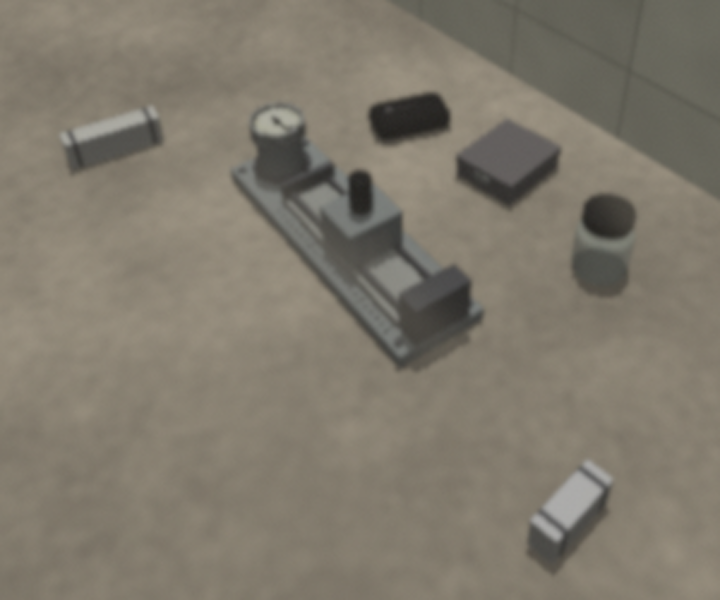

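The scene view shows the bench running along y with the anvil at the left end (box around 216,179 to 341,250). The long bar is at about (356,165), on the dial side. The short bar, jar, box and mouse are clear of both. Next I'll build a height map from both cameras' range data.

```bash
cat > h.py <<'E'
import numpy as np,cv2
from bench import r
def cloud(p,fish=False):
    h,w=p['range_z'].shape;v,u=np.mgrid[:h,:w].astype(float);f=h/2/np.tan(np.radians(p['fov_y']/2))
    x=(u-p['cx']);y=(v-p['cy']);z=p['range_z'].astype(float)
    if fish:
        rr=np.hypot(x,y)+1e-9;t=rr/f;k=np.tan(np.clip(t,0,1.45))/rr;X=x*k*z;Y=y*k*z
    else: X=x/f*z;Y=y/f*z
    P=np.stack([X,Y,z,np.ones_like(z)],-1)@p['cam_to_world'].T
    P=P[...,:3];P[z<=0]=np.nan
    return P
def rect(pts):
    (c,s,a)=cv2.minAreaRect((pts*1000).astype(np.float32));return np.round(c,1),np.round(s,1),round(a,1)
E
python3 - <<'E'
from h import *
for n in('scene','side'):
    p=r.read_camera(n);P=cloud(p)
    print(n,'table z',np.nanmedian(P[250:330,180:330,2]))
    for k in('long_bar','short_bar','jar','mouse','slide_box','bench','bezel_grip','carriage_knob'):
        d=r.spot_in(k,p)
        if not d: print(k,'none');continue
        l,t,w,h=d[0]['box'];m=6
        q=P[int(t)-m:int(t+h)+m,int(l)-m:int(l+w)+m].reshape(-1,3);q=q[np.isfinite(q[:,2])]
        zr={'long_bar':(.033,.05),'short_bar':(.033,.05),'jar':(.075,.1),'mouse':(.015,.06),'slide_box':(.028,.05),'bench':(.014,.026),'bezel_grip':(.072,.1),'carriage_knob':(.1,.135)}[k]
        q=q[(q[:,2]>zr[0])&(q[:,2]<zr[1])]
        if len(q)>5: print(k,len(q),rect(q[:,:2]),'zmed',np.round(np.median(q[:,2]),4),'mean',np.round(q.mean(0),3))
        if k=='bench':
            q=P.reshape(-1,3)
            # carriage top
            b=P[int(t)-m:int(t+h)+m,int(l)-m:int(l+w)+m].reshape(-1,3)
            for nm,lo,hi in(('top82/anvil75',.068,.09),('bed',.026,.034)):
                qq=b[(b[:,2]>lo)&(b[:,2]<hi)];print('  ',nm,len(qq),rect(qq[:,:2]))
    np.save(f'pics/{n}.npy',P)
# combined height map, 1.5mm
img=np.zeros((400,400),np.float32)
E
```

```text
scene table z -0.001970352466057479
long_bar 207 (array([445.6, 359.2]), array([ 30.1, 123.8]), 77.7) zmed 0.0366 mean [0.447 0.358 0.037]
short_bar 225 (array([ 499.3, -367.6]), array([84.3, 27.4]), 5.5) zmed 0.0371 mean [ 0.501 -0.367  0.037]
jar 348 (array([ 756.2, -183.3]), array([56.1, 56.1]), 76.9) zmed 0.0823 mean [ 0.757 -0.184  0.082]
mouse 613 (array([765.7, 148.8]), array([ 60.3, 103.4]), 68.5) zmed 0.0274 mean [0.769 0.145 0.027]
slide_box 1003 (array([794. ,  -1.3]), array([104. ,  87.9]), 6.8) zmed 0.0322 mean [ 0.796 -0.002  0.032]
bench none
bezel_grip 353 (array([576.3, 171.1]), array([65.1, 67. ]), 11.6) zmed 0.0853 mean [0.578 0.171 0.085]
carriage_knob 89 (array([561.4,  -7.8]), array([25.4, 26.6]), 52.6) zmed 0.1206 mean [ 0.565 -0.008  0.118]
side table z 0.0016715461476279891
long_bar 312 (array([441.5, 359.1]), array([ 34.4, 120.1]), 77.5) zmed 0.0411 mean [0.439 0.356 0.04 ]
short_bar 560 (array([ 497.2, -367. ]), array([80.9, 29.1]), 5.2) zmed 0.0414 mean [ 0.495 -0.368  0.041]
jar 328 (array([ 753.6, -183.4]), array([56.7, 56.4]), 77.5) zmed 0.0863 mean [ 0.75  -0.186  0.085]
mouse 466 (array([741.2, 106.8]), array([151.3, 103.6]), 66.5) zmed 0.0313 mean [0.754 0.14  0.029]
slide_box 742 (array([784.8,  37. ]), array([106.7, 169.6]), 8.4) zmed 0.036 mean [ 0.788 -0.003  0.036]
bench 1450 (array([649. ,  19.9]), array([361.7, 288. ]), 85.1) zmed 0.0214 mean [0.56  0.019 0.021]
   top82/anvil75 1042 (array([561.2,  25.8]), array([356.7,  71.1]), 85.4)
   bed 1111 (array([662. ,  16.5]), array([357.4, 283.7]), 84.9)
bezel_grip 391 (array([574.1, 172.6]), array([68.7, 64.3]), 43.0) zmed 0.0892 mean [0.57  0.167 0.088]
carriage_knob 133 (array([558.1,  -6.7]), array([25.1, 24.9]), 74.6) zmed 0.1225 mean [ 0.555 -0.01   0.119]
```

```bash
cat >> h.py <<'E'
by=np.array([.0845,.9964,0]);bx=np.array([.9964,-.0845,0]);bo=np.array([.563,.0274,0])
def B(x,y,z): return bo+bx*x+by*y+np.array([0,0,z])
def plan(t,yaw):
    s=r.state();R=np.array(s['tool_rot']);d=R.T@(np.array(t)-s['tcp_pos'])*1000
    y0=np.degrees(np.arctan2(R[1,0],R[0,0]));dy=(y0-yaw+90)%180-90
    print('linear',np.round(d,1),'dist',np.round(np.linalg.norm(d)),'roll units',round(dy/6,2),'yaw now',round(y0,1),'q7',round(s['joint_pos'][6],2))
def st():
    s=r.state();p=np.array(s['tcp_pos'])-bo;print('t',round(s['time_s'],2),'tcp',np.round(s['tcp_pos'],4),'bench',np.round([p@bx,p@by,p[2]],4),'F',np.round(s['ft_force'],1),'gap',round(s['finger_gap'],3))
E
python3 -c "
from h import *
plan([.5598,-.0072,.2],85.15);plan([.5598,-.0072,.094],85.15)"
```

```text
linear [-447.1  521.8   31.3] dist 688.0 roll units -2.86 yaw now 68.0 q7 -0.05
linear [-447.1  521.8  137.3] dist 701.0 roll units -2.86 yaw now 68.0 q7 -0.05
```

```bash
python3 -m inch '[{"linear":[-20,24,0],"roll":-0.2,"grip":0},{"linear":[-43,50,0],"roll":-0.4,"grip":0},{"linear":[-66,77,5],"roll":-0.6,"grip":0},{"linear":[-89,104,8],"roll":-0.8,"grip":0},{"linear":[-112,131,10],"roll":-1,"grip":0},{"linear":[-135,158,12],"roll":-1.2,"grip":0},{"linear":[-158,185,14],"roll":-1.4,"grip":0},{"linear":[-181,212,16],"roll":-1.6,"grip":0},{"linear":[-204,239,18],"roll":-1.8,"grip":0},{"linear":[-224,262,20],"roll":-2,"grip":0}]' 
python3 -c "
from h import *
st();plan([.5598,-.0072,.2],85.15)"
```

```text
time_s: 2.83
tcp_pos: [0.4036, 0.2945, 0.2115]
tool_rot: [[0.174, 0.985, 0.001], [0.985, -0.174, 0.0], [0.0, 0.001, -1.0]]
ft_force: [0.8, -0.1, 0.0]
finger_gap: 0.998
t 2.83 tcp [0.4036 0.2945 0.2115] bench [-0.1814  0.2526  0.2115] F [ 0.8 -0.1  0. ] gap 0.998
linear [-269.9  206.3   11.6] dist 340.0 roll units -0.86 yaw now 80.0 q7 0.71
```

```bash
python3 -m inch '[{"linear":[-32,24,0],"roll":-0.2,"grip":0},{"linear":[-64,49,0],"roll":-0.4,"grip":0},{"linear":[-96,73,0],"roll":-0.6,"grip":0},{"linear":[-128,98,0],"roll":-0.8,"grip":0},{"linear":[-160,122,0],"roll":-0.86,"grip":0},{"linear":[-192,147,5],"roll":-0.86,"grip":0},{"linear":[-224,171,8],"roll":-0.86,"grip":0},{"linear":[-252,193,10],"roll":-0.86,"grip":0},{"linear":[-270,206,12],"roll":-0.86,"grip":0},{"linear":[-270,206,12],"roll":-0.86,"grip":0}]' 
python3 - <<'E'
from h import *
st();plan([.5598,-.0072,.094],85.15)
p=r.read_camera('wrist');cv2.imwrite('pics/w1.png',p['pixels'][:,:,::-1])
P=cloud(p,True);print(p['fov_y'])
q=P.reshape(-1,3);q=q[np.isfinite(q[:,2])]
for k,lo,hi in(('carriage_knob',.12,.135),('bezel_grip',.087,.1),('bench',.07,.09)):
    d=r.spot_in(k,p);print(k,d[:1])
    if d:
        l,t,w,h=d[0]['box'];b=P[max(0,int(t)):int(t+h),max(0,int(l)):int(l+w)].reshape(-1,3);b=b[(b[:,2]>lo)&(b[:,2]<hi)]
        if len(b)>5: print(len(b),rect(b[:,:2]),np.median(b[:,2]))
E
```

```text
time_s: 3.67
tcp_pos: [0.5599, -0.0116, 0.1993]
tool_rot: [[0.093, 0.996, 0.001], [0.996, -0.093, -0.004], [-0.004, 0.002, -1.0]]
ft_force: [0.1, -1.1, -0.1]
finger_gap: 1.004
t 3.67 tcp [ 0.5599 -0.0116  0.1993] bench [ 0.0002 -0.0391  0.1993] F [ 0.1 -1.1 -0.1] gap 1.004
linear [  4.7  -0.7 105.3] dist 105.0 roll units -0.08 yaw now 84.7 q7 1.54
65.70646984690485
carriage_knob [{'box': [242.3, 146.3, 75.7, 92.3], 'conf': 0.57}]
1007 (array([556.6,  -4.9]), array([24.6, 25. ]), 27.4) 0.1276328437127933
bezel_grip [{'box': [433.1, 163.4, 69.4, 68.7], 'conf': 0.67}]
3039 (array([570.5, 173.4]), array([67.4, 64.1]), 85.9) 0.08894600946587933
bench []
```

View pics/w1.png

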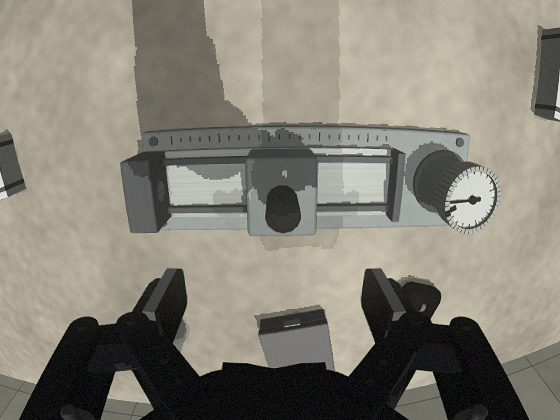

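The wrist view shows the knob head at about (283,205) between the jaws and the dial at (470,198). The three cameras agree on the knob to about 3 mm, so I'll descend and grip it.

```bash
python3 -m inch '[{"linear":[5,-2,20],"roll":0,"grip":0},{"linear":[5,-2,45],"roll":0,"grip":0},{"linear":[5,-2,70],"roll":0,"grip":0},{"linear":[5,-2,90],"roll":0,"grip":0},{"linear":[5,-2,103],"roll":0,"grip":0.2},{"linear":[5,-2,105],"roll":0,"grip":0.5},{"linear":[5,-2,105],"roll":0,"grip":0.8},{"linear":[5,-2,105],"roll":0,"grip":1},{"linear":[5,-2,105],"roll":0,"grip":1},{"linear":[5,-2,105],"roll":0,"grip":1}]' 25
python3 - <<'E'
from h import *
st();plan(B(0,.040,.094),85.15)
E
```

```text
time_s: 4.7
tcp_pos: [0.5578, 0.0003, 0.0958]
tool_rot: [[0.084, 0.996, 0.002], [0.996, -0.084, 0.0], [0.0, 0.002, -1.0]]
ft_force: [-0.8, -1.1, 4.6]
finger_gap: 0.295
t 4.7 tcp [5.578e-01 3.000e-04 9.580e-02] bench [-0.0029 -0.0275  0.0958] F [-0.8 -1.1  4.6] gap 0.295
linear [67.5  2.9  1.9] dist 68.0 roll units 0.0 yaw now 85.2 q7 1.58
```

```bash
python3 -m inch '[{"linear":[6,0,-1],"roll":0,"grip":1},{"linear":[14,0,-1],"roll":0,"grip":1},{"linear":[23,0,-1],"roll":0,"grip":1},{"linear":[32,0,-1],"roll":0,"grip":1},{"linear":[41,0,-1],"roll":0,"grip":1},{"linear":[50,0,-1],"roll":0,"grip":1},{"linear":[58,0,-1],"roll":0,"grip":1},{"linear":[64,0,-1],"roll":0,"grip":1},{"linear":[66,0,-1],"roll":0,"grip":1},{"linear":[66,0,-1],"roll":0,"grip":1}]'
python3 - <<'E'
from h import *
st();s=r.state();print(s['torque'])
p=r.read_camera('side');cv2.imwrite('pics/d2.png',cv2.resize(p['pixels'][130:330,150:400,::-1],None,fx=3,fy=3))
E
```

```text
time_s: 5.53
tcp_pos: [0.5632, 0.0683, 0.0958]
tool_rot: [[0.083, 0.997, 0.002], [0.997, -0.083, 0.002], [0.002, 0.001, -1.0]]
ft_force: [1.9, 1.5, 4.9]
finger_gap: 0.293
t 5.53 tcp [0.5632 0.0683 0.0958] bench [-0.0032  0.0408  0.0958] F [1.9 1.5 4.9] gap 0.293
[ 0.05946481 -0.30432769  0.01020649]
```

View pics/d2.png

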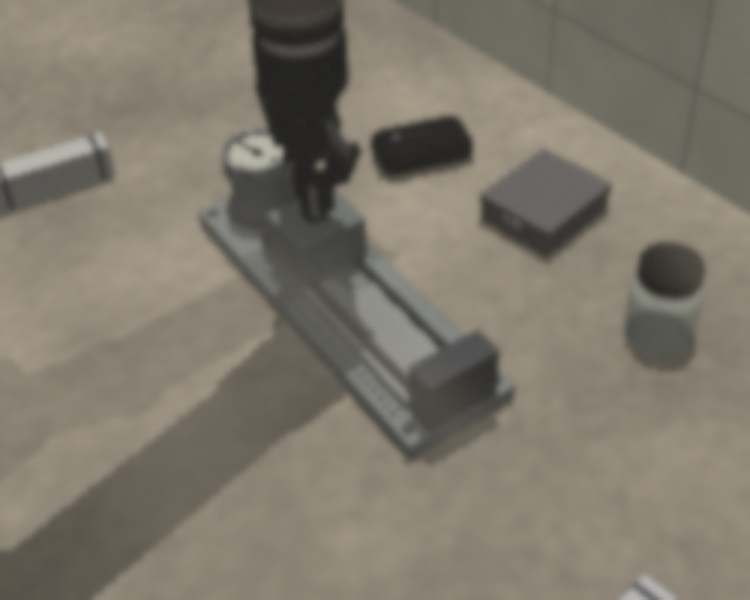

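The carriage is back, with the whole bed clear in front of it. The knob is at about (315,205) in this crop. Now I'll release, rise and head for the long bar.

```bash
python3 -m inch '[{"linear":[0,0,0],"roll":0,"grip":0.5},{"linear":[0,0,0],"roll":0,"grip":0},{"linear":[0,0,0],"roll":0,"grip":0},{"linear":[0,0,-5],"roll":0,"grip":0},{"linear":[0,0,-25],"roll":0,"grip":0},{"linear":[0,0,-55],"roll":0,"grip":0},{"linear":[0,0,-85],"roll":0,"grip":0},{"linear":[20,-10,-100],"roll":0,"grip":0},{"linear":[50,-25,-104],"roll":0,"grip":0},{"linear":[80,-40,-104],"roll":0,"grip":0}]'
python3 - <<'E'
from h import *
st();plan([.4435,.3591,.16],77.7)
E
```

```text
time_s: 6.42
tcp_pos: [0.5303, 0.1491, 0.2016]
tool_rot: [[0.088, 0.996, 0.004], [0.996, -0.088, 0.001], [0.002, 0.003, -1.0]]
ft_force: [-0.1, 1.3, -0.3]
finger_gap: 0.998
t 6.42 tcp [0.5303 0.1491 0.2016] bench [-0.0429  0.1185  0.2016] F [-0.1  1.3 -0.3] gap 0.998
linear [ 201.5 -105.1   41.6] dist 231.0 roll units 1.21 yaw now 84.9 q7 1.23
```

```bash
python3 -m inch '[{"linear":[32,-16,0],"roll":0.2,"grip":0},{"linear":[64,-33,0],"roll":0.4,"grip":0},{"linear":[96,-50,0],"roll":0.6,"grip":0},{"linear":[128,-66,5],"roll":0.8,"grip":0},{"linear":[160,-83,10],"roll":1,"grip":0},{"linear":[185,-96,15],"roll":1.2,"grip":0},{"linear":[200,-104,20],"roll":1.2,"grip":0},{"linear":[201,-105,20],"roll":1.2,"grip":0},{"linear":[201,-105,20],"roll":1.2,"grip":0},{"linear":[201,-105,20],"roll":1.2,"grip":0}]'
python3 - <<'E'
from h import *
st()
p=r.read_camera('wrist');cv2.imwrite('pics/w2.png',p['pixels'][:,:,::-1])
P=cloud(p,True)
for k,lo,hi in(('long_bar',.032,.05),('bezel_grip',.086,.1)):
    for d in r.spot_in(k,p)[:2]:
        l,t,w,h=d['box'];b=P[max(0,int(t)-5):int(t+h)+5,max(0,int(l)-5):int(l+w)+5].reshape(-1,3);b=b[(b[:,2]>lo)&(b[:,2]<hi)]
        print(k,d['box'],d['conf'],len(b))
        if len(b)>5: print(rect(b[:,:2]),np.median(b[:,2]))
plan([.443,.3595,.012],77.7)
E
```

```text
time_s: 7.25
tcp_pos: [0.4425, 0.3568, 0.1795]
tool_rot: [[0.21, 0.978, 0.0], [0.978, -0.21, -0.001], [-0.001, 0.001, -1.0]]
ft_force: [0.9, -1.0, 0.0]
finger_gap: 1.001
t 7.25 tcp [0.4425 0.3568 0.1795] bench [-0.1479  0.318   0.1795] F [ 0.9 -1.   0. ] gap 1.001
long_bar [261.4, 119.4, 30.9, 131.0] 0.79 3944
(array([438.8, 361. ]), array([ 28.2, 119.3]), 78.4) 0.04098402549257016
linear [  2.8  -0.6 167.8] dist 168.0 roll units 0.01 yaw now 77.8 q7 0.68
```

View pics/w2.png

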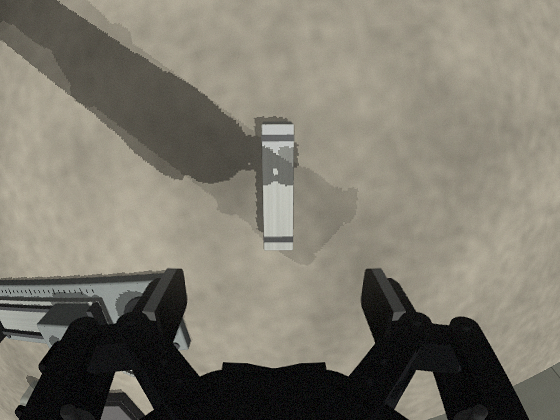

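The bar lies lengthwise at columns 262–294, rows 120–250, centred between the jaws, with its measured size (119x28 mm, top at 41 mm) as expected. I'll descend and grip it.

```bash
python3 -m inch '[{"linear":[3,-2,20],"roll":0,"grip":0},{"linear":[3,-2,50],"roll":0,"grip":0},{"linear":[3,-2,80],"roll":0,"grip":0},{"linear":[3,-2,110],"roll":0,"grip":0},{"linear":[3,-2,138],"roll":0,"grip":0},{"linear":[3,-2,158],"roll":0,"grip":0.1},{"linear":[3,-2,166],"roll":0,"grip":0.3},{"linear":[3,-2,167],"roll":0,"grip":0.6},{"linear":[3,-2,167],"roll":0,"grip":1},{"linear":[3,-2,167],"roll":0,"grip":1}]' 45
python3 -c "
from h import *
st()"
```

```text
time_s: 8.23
tcp_pos: [0.4416, 0.362, 0.0139]
tool_rot: [[0.209, 0.978, 0.002], [0.978, -0.209, 0.001], [0.002, 0.002, -1.0]]
ft_force: [0.6, -1.3, 0.3]
finger_gap: 0.337
t 8.23 tcp [0.4416 0.362  0.0139] bench [-0.1492  0.3231  0.0139] F [ 0.6 -1.3  0.3] gap 0.337
```

```bash
python3 -m inch '[{"linear":[0,0,0],"roll":0,"grip":1},{"linear":[0,0,0],"roll":0,"grip":1},{"linear":[0,0,-5],"roll":0,"grip":1},{"linear":[0,0,-15],"roll":0,"grip":1},{"linear":[0,0,-35],"roll":0,"grip":1},{"linear":[0,0,-60],"roll":0,"grip":1},{"linear":[0,0,-90],"roll":0,"grip":1},{"linear":[0,0,-120],"roll":0,"grip":1},{"linear":[0,0,-145],"roll":0,"grip":1},{"linear":[0,0,-150],"roll":0,"grip":1}]'
python3 - <<'E'
from h import *
st()
p=r.read_camera('wrist');cv2.imwrite('pics/w3.png',p['pixels'][:,:,::-1])
p=r.read_camera('side');P=cloud(p)
q=P.reshape(-1,3);m=(abs(q[:,0]-.445)<.09)&(abs(q[:,1]-.36)<.09)&(q[:,2]>.1);print(q[m][:,2].min() if m.any() else None)
plan(B(0,-.080,.16),-4.85)
E
```

```text
time_s: 9.07
tcp_pos: [0.4425, 0.3638, 0.1677]
tool_rot: [[0.208, 0.978, 0.006], [0.978, -0.208, 0.007], [0.008, 0.005, -1.0]]
ft_force: [1.5, 1.5, -3.3]
finger_gap: 0.32
t 9.07 tcp [0.4425 0.3638 0.1677] bench [-0.1485  0.325   0.1677] F [ 1.5  1.5 -3.3] gap 0.32
0.15277072726693097
linear [-381.6  199.3    3. ] dist 431.0 roll units 13.81 yaw now 78.0 q7 0.68
```

View pics/w3.png

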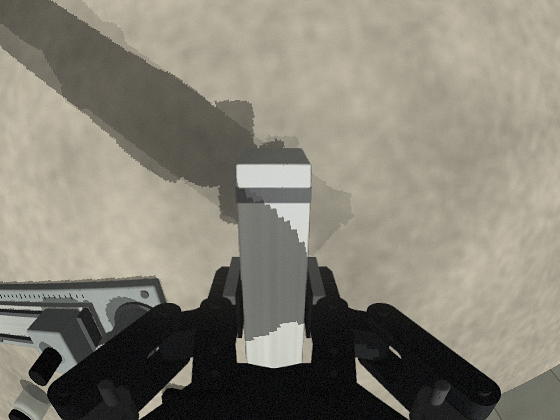

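The bar is held squarely between the pads and lifted, with a measured weight of about 3.3 N. I'll carry it to the bed, turning it on the way.

```bash
python3 -m inch '[{"linear":[-12,6,-8],"roll":0.5,"grip":1},{"linear":[-36,19,-8],"roll":1.4,"grip":1},{"linear":[-62,32,-8],"roll":2.5,"grip":1},{"linear":[-90,47,-8],"roll":3.6,"grip":1},{"linear":[-118,62,-8],"roll":4.7,"grip":1},{"linear":[-146,76,-8],"roll":5.8,"grip":1},{"linear":[-174,91,-8],"roll":6.9,"grip":1},{"linear":[-202,105,-8],"roll":8,"grip":1},{"linear":[-226,118,-8],"roll":8.8,"grip":1},{"linear":[-245,128,-8],"roll":9.3,"grip":1}]'
python3 -c "
from h import *
st();plan(B(0,-.080,.16),-4.85)"
```

```text
time_s: 10.0
tcp_pos: [0.5131, 0.0922, 0.1682]
tool_rot: [[0.928, 0.372, -0.004], [0.372, -0.928, -0.002], [-0.004, 0.001, -1.0]]
ft_force: [0.2, -0.5, -3.5]
finger_gap: 0.319
t 10.0 tcp [0.5131 0.0922 0.1682] bench [-0.0552  0.0604  0.1682] F [ 0.2 -0.5 -3.5] gap 0.319
linear [-13.6 150.2   8.4] dist 151.0 roll units 4.45 yaw now 21.8 q7 0.28
```

```bash
python3 -m inch '[{"linear":[-2,12,0],"roll":0.5,"grip":1},{"linear":[-4,34,0],"roll":1.3,"grip":1},{"linear":[-6,58,0],"roll":2.2,"grip":1},{"linear":[-8,84,0],"roll":3.1,"grip":1},{"linear":[-10,110,0],"roll":3.9,"grip":1},{"linear":[-12,132,0],"roll":4.4,"grip":1},{"linear":[-14,146,0],"roll":4.45,"grip":1},{"linear":[-14,150,0],"roll":4.45,"grip":1},{"linear":[-14,150,0],"roll":4.45,"grip":1},{"linear":[-14,150,0],"roll":4.45,"grip":1}]'
python3 - <<'E'
from h import *
st();plan(B(0,-.08,.046),-4.85)
p=r.read_camera('wrist');cv2.imwrite('pics/w4.png',p['pixels'][:,:,::-1])
P=cloud(p,True)
q=P.reshape(-1,3);q=q[np.isfinite(q[:,2])]
s=r.state()
# lips: z 36..40 in bench frame ; anvil top
d=q-bo;X=d@bx;Y=d@by;Z=q[:,2]
for y0 in(-.14,-.12,-.10,-.02,0.0):
    m=(abs(Y-y0)<.006)&(abs(X)<.045)
    if m.sum()<20: print(y0,m.sum());continue
    i=m&(Z>.0345)&(Z<.045);print(y0,'lip X',np.round(np.percentile(X[i],[1,25,75,99]),4) if i.sum()>5 else None)
i=(abs(X)<.03)&(Z>.068)&(Z<.085)&(Y<-.12);print('anvil Y',np.percentile(Y[i],[2,98]) if i.sum()>5 else None)
p=r.read_camera('side');cv2.imwrite('pics/d4.png',cv2.resize(p['pixels'][130:330,150:400,::-1],None,fx=3,fy=3))
P=cloud(p);q=P.reshape(-1,3);q=q[np.isfinite(q[:,2])]
d=q-bo;X=d@bx;Y=d@by;Z=q[:,2]
i=(abs(X)<.03)&(Z>.07)&(Z<.085)&(Y<-.12)&(Y>-.2);print('side anvil Y',np.percentile(Y[i],[2,98]) if i.sum()>5 else None)
E
```

```text
time_s: 10.83
tcp_pos: [0.5574, -0.0469, 0.1692]
tool_rot: [[0.997, -0.078, -0.002], [-0.078, -0.997, 0.001], [-0.002, -0.001, -1.0]]
ft_force: [-0.1, 0.3, -3.2]
finger_gap: 0.318
t 10.83 tcp [ 0.5574 -0.0469  0.1692] bench [ 0.0007 -0.0745  0.1692] F [-0.1  0.3 -3.2] gap 0.318
linear [ -0.4   5.6 123.2] dist 123.0 roll units 0.07 yaw now -4.4 q7 0.17
-0.14 lip X None
-0.12 lip X None
-0.1 lip X None
-0.02 lip X [-0.0306 -0.0279  0.0218  0.0251]
0.0 lip X [-0.0312 -0.0278  0.0221  0.0248]
anvil Y None
side anvil Y [-0.17943143 -0.14981776]
```

View pics/w4.png

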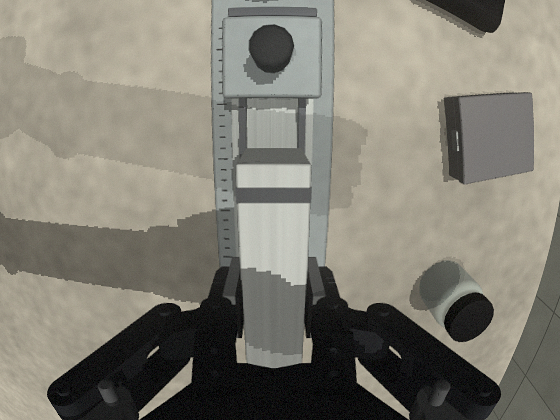

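View pics/d4.png

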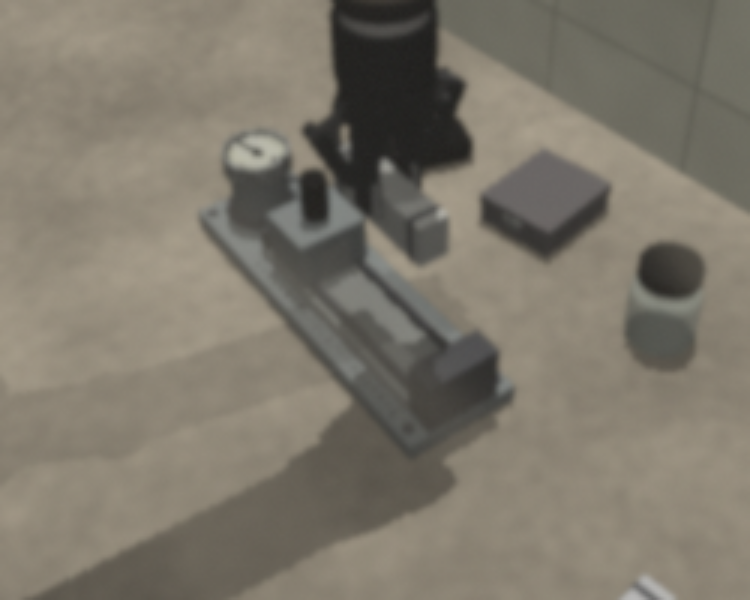

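The wrist view shows the bar over the bed and in line with it, and the carriage is clear ahead at rows 15–97. The lips suggest the bench centre is about 1–3 mm towards -x, so I'll aim 1.5 mm that way and lower in two stages.

```bash
python3 -m inch '[{"linear":[-1,3,12],"roll":0.07,"grip":1},{"linear":[-2,5,32],"roll":0.07,"grip":1},{"linear":[-2,5,54],"roll":0.07,"grip":1},{"linear":[-2,5,74],"roll":0.07,"grip":1},{"linear":[-2,5,92],"roll":0.07,"grip":1},{"linear":[-2,5,106],"roll":0.07,"grip":1},{"linear":[-2,5,113],"roll":0.07,"grip":1},{"linear":[-2,5,116],"roll":0.07,"grip":1},{"linear":[-2,5,117],"roll":0.07,"grip":1},{"linear":[-2,5,117],"roll":0.07,"grip":1}]'
python3 - <<'E'
from h import *
st();plan(B(-.0015,-.08,.044),-4.85)
p=r.read_camera('wrist');cv2.imwrite('pics/w5.png',p['pixels'][:,:,::-1])
E
```

```text
time_s: 11.77
tcp_pos: [0.5562, -0.0534, 0.0537]
tool_rot: [[0.996, -0.086, 0.001], [-0.086, -0.996, 0.0], [0.001, -0.0, -1.0]]
ft_force: [-0.5, 0.2, -3.0]
finger_gap: 0.321
t 11.77 tcp [ 0.5562 -0.0534  0.0537] bench [ 0.     -0.0811  0.0537] F [-0.5  0.2 -3. ] gap 0.321
linear [-1.5 -1.1  9.7] dist 10.0 roll units -0.01 yaw now -4.9 q7 0.28
```

View pics/w5.png

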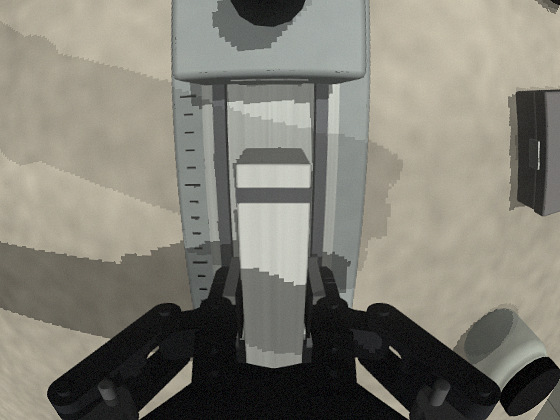

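The bar's bottom edge (columns 245–306) sits between the lips (inner edges at about 228 and 314). I'll shift it 1 mm and lower it slowly to the bed.

```bash
python3 -m inch '[{"linear":[-1,-1,2],"roll":0,"grip":1},{"linear":[-1.5,-1,4],"roll":0,"grip":1},{"linear":[-1.5,-1,5.5],"roll":0,"grip":1},{"linear":[-1.5,-1,7],"roll":0,"grip":1},{"linear":[-1.5,-1,8],"roll":0,"grip":1},{"linear":[-1.5,-1,9],"roll":0,"grip":1},{"linear":[-1.5,-1,10],"roll":0,"grip":1},{"linear":[-1.5,-1,10.5],"roll":0,"grip":1},{"linear":[-1.5,-1,10.5],"roll":0,"grip":1},{"linear":[-1.5,-1,10.5],"roll":0,"grip":1}]'
python3 -c "
from h import *
st()"
```

```text
time_s: 12.65
tcp_pos: [0.5544, -0.0524, 0.0441]
tool_rot: [[0.996, -0.086, -0.0], [-0.086, -0.996, 0.001], [-0.0, -0.001, -1.0]]
ft_force: [-3.4, 1.5, 7.9]
finger_gap: 0.316
t 12.65 tcp [ 0.5544 -0.0524  0.0441] bench [-0.0019 -0.0802  0.0441] F [-3.4  1.5  7.9] gap 0.316
```

The bar has seated: vertical force went from -3 to +8 N and z matches. Releasing it.

```bash
python3 -m inch '[{"linear":[0,0,0],"roll":0,"grip":0.6},{"linear":[0,0,0],"roll":0,"grip":0.5},{"linear":[0,0,0],"roll":0,"grip":0.3},{"linear":[0,0,0],"roll":0,"grip":0},{"linear":[0,0,0],"roll":0,"grip":0},{"linear":[0,0,0],"roll":0,"grip":0},{"linear":[0,0,-10],"roll":0,"grip":0},{"linear":[0,0,-30],"roll":0,"grip":0},{"linear":[0,0,-60],"roll":0,"grip":0},{"linear":[0,0,-90],"roll":0,"grip":0}]'
python3 -m inch '[{"linear":[0,0,-30],"roll":0,"grip":0},{"linear":[0,0,-60],"roll":0,"grip":0},{"linear":[0,-20,-75],"roll":-0.8,"grip":0},{"linear":[0,-40,-75],"roll":-1.8,"grip":0},{"linear":[0,-60,-75],"roll":-2.9,"grip":0},{"linear":[0,-60,-75],"roll":-4,"grip":0},{"linear":[0,-60,-75],"roll":-5.1,"grip":0},{"linear":[0,-60,-75],"roll":-6.2,"grip":0},{"linear":[0,-60,-75],"roll":-7.3,"grip":0},{"linear":[0,-60,-75],"roll":-8.4,"grip":0}]'
python3 - <<'E'
from h import *
st()
p=r.read_camera('wrist');cv2.imwrite('pics/w6.png',p['pixels'][:,:,::-1])
P=cloud(p,True)
for k,lo,hi in(('long_bar',.06,.08),('carriage_knob',.12,.135),('bezel_grip',.086,.1)):
    for d in r.spot_in(k,p)[:2]:
        l,t,w,h=d['box'];b=P[max(0,int(t)-5):int(t+h)+5,max(0,int(l)-5):int(l+w)+5].reshape(-1,3);b=b[(b[:,2]>lo)&(b[:,2]<hi)]
        print(k,d['box'],d['conf'],len(b))
        if len(b)>5: print(rect(b[:,:2]),np.median(b[:,2]))
plan(B(-.002,.042,.094),85.15)
E
```

```text
time_s: 13.48
tcp_pos: [0.5536, -0.0526, 0.1338]
tool_rot: [[0.996, -0.087, -0.002], [-0.087, -0.996, -0.0], [-0.002, 0.001, -1.0]]
ft_force: [0.9, -0.4, 0.1]
finger_gap: 0.999
time_s: 14.32
tcp_pos: [0.5594, 0.0071, 0.2085]
tool_rot: [[0.698, 0.716, 0.001], [0.716, -0.698, -0.0], [0.0, 0.0, -1.0]]
ft_force: [-0.4, -0.3, 0.3]
finger_gap: 1.001
t 14.32 tcp [0.5594 0.0071 0.2085] bench [-0.0018 -0.0205  0.2085] F [-0.4 -0.3  0.3] gap 1.001
long_bar [174.2, 174.9, 108.1, 99.8] 0.72 3763
(array([553. , -56.6]), array([130.6,  34.7]), 85.8) 0.07094608150554199
long_bar [45.2, 294.0, 40.7, 41.0] 0.28 0
carriage_knob [278.7, 101.0, 98.7, 101.9] 0.86 1011
(array([563. ,  68.4]), array([25.9, 24.7]), 79.6) 0.12773950819030191
bezel_grip [381.3, 42.4, 77.2, 77.3] 0.66 4165
(array([571.5, 173.1]), array([65.9, 65.5]), 13.3) 0.08891564222163556
linear [ 47.7 -40.3 114.3] dist 130.0 roll units -6.65 yaw now 45.3 q7 0.85
```

View pics/w6.png

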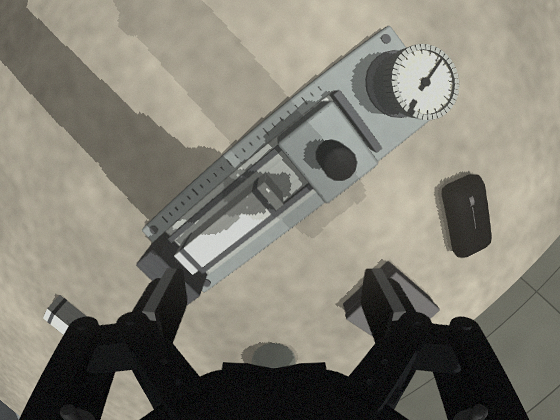

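The long bar lies on the bed (around 240,215) between anvil and carriage, let go. Now to the knob at (563, 69) mm.

```bash
python3 -m inch '[{"linear":[12,-10,10],"roll":-1,"grip":0},{"linear":[28,-24,25],"roll":-2.1,"grip":0},{"linear":[42,-36,40],"roll":-3.2,"grip":0},{"linear":[47,-40,55],"roll":-4.3,"grip":0},{"linear":[47,-40,60],"roll":-5.4,"grip":0},{"linear":[47,-40,62],"roll":-6.4,"grip":0},{"linear":[47,-40,70],"roll":-6.65,"grip":0},{"linear":[47,-40,90],"roll":-6.65,"grip":0},{"linear":[47,-40,106],"roll":-6.65,"grip":0},{"linear":[47,-40,113],"roll":-6.65,"grip":0}]'
python3 -m inch '[{"linear":[0,0,0],"roll":0,"grip":0.3},{"linear":[0,0,0],"roll":0,"grip":0.6},{"linear":[0,0,0],"roll":0,"grip":1},{"linear":[0,0,0],"roll":0,"grip":1},{"linear":[0,0,0],"roll":0,"grip":1},{"linear":[-2,0,0],"roll":0,"grip":1},{"linear":[-5,0,0],"roll":0,"grip":1},{"linear":[-8,0,0],"roll":0,"grip":1},{"linear":[-10,0,0],"roll":0,"grip":1},{"linear":[-10,0,0],"roll":0,"grip":1}]' 25
python3 -c "
from h import *
st()"
```

```text
time_s: 15.35
tcp_pos: [0.5626, 0.0687, 0.093]
tool_rot: [[0.083, 0.997, -0.003], [0.997, -0.083, -0.001], [-0.001, -0.003, -1.0]]
ft_force: [-1.2, -0.8, -0.2]
finger_gap: 1.001
time_s: 16.18
tcp_pos: [0.5639, 0.0586, 0.0959]
tool_rot: [[0.082, 0.997, 0.002], [0.997, -0.082, 0.001], [0.001, 0.002, -1.0]]
ft_force: [-1.1, 1.2, 5.7]
finger_gap: 0.299
t 16.18 tcp [0.5639 0.0586 0.0959] bench [-0.0018  0.0311  0.0959] F [-1.1  1.2  5.7] gap 0.299
```

```bash
python3 -m inch '[{"linear":[-3,0,-2],"roll":0,"grip":1},{"linear":[-7,0,-2],"roll":0,"grip":1},{"linear":[-11,0,-2],"roll":0,"grip":1},{"linear":[-15,0,-2],"roll":0,"grip":1},{"linear":[-18,0,-2],"roll":0,"grip":1},{"linear":[-20,0,-2],"roll":0,"grip":1},{"linear":[-22,0,-2],"roll":0,"grip":1},{"linear":[-24,0,-2],"roll":0,"grip":1},{"linear":[-26,0,-2],"roll":0,"grip":1},{"linear":[-26,0,-2],"roll":0,"grip":1}]'
python3 -c "
from h import *
st()"
```

```text
time_s: 17.02
tcp_pos: [0.5618, 0.0339, 0.096]
tool_rot: [[0.081, 0.997, 0.002], [0.997, -0.081, 0.001], [0.001, 0.002, -1.0]]
ft_force: [5.2, 4.2, -8.2]
finger_gap: 0.298
t 17.02 tcp [0.5618 0.0339 0.096 ] bench [-0.0018  0.0064  0.096 ] F [ 5.2  4.2 -8.2] gap 0.298
```

```bash
python3 -m inch '[{"linear":[-1,0,1],"roll":0,"grip":1},{"linear":[-2,0,1],"roll":0,"grip":1},{"linear":[-3,0,1],"roll":0,"grip":1},{"linear":[-3.5,0,1],"roll":0,"grip":1},{"linear":[-4,0,1],"roll":0,"grip":1},{"linear":[-4.5,0,1],"roll":0,"grip":1},{"linear":[-5,0,1],"roll":0,"grip":1},{"linear":[-5.5,0,1],"roll":0,"grip":1},{"linear":[-6,0,1],"roll":0,"grip":1},{"linear":[-6,0,1],"roll":0,"grip":1}]'
python3 -c "
from h import *
st()"
```

```text
time_s: 17.85
tcp_pos: [0.5614, 0.0285, 0.096]
tool_rot: [[0.08, 0.997, 0.002], [0.997, -0.08, 0.002], [0.002, 0.002, -1.0]]
ft_force: [3.9, 5.4, -3.0]
finger_gap: 0.291
t 17.85 tcp [0.5614 0.0285 0.096 ] bench [-0.0017  0.001   0.096 ] F [ 3.9  5.4 -3. ] gap 0.291
```

```bash
python3 -m inch '[{"linear":[-0.5,0,0],"roll":0,"grip":1},{"linear":[-1,0,0],"roll":0,"grip":1},{"linear":[-1.5,0,0],"roll":0,"grip":1},{"linear":[-2,0,0],"roll":0,"grip":1},{"linear":[-2.5,0,0],"roll":0,"grip":1},{"linear":[-2.5,0,0],"roll":0,"grip":1},{"linear":[-2.5,0,0],"roll":0,"grip":1},{"linear":[-2.5,0,0],"roll":0,"grip":1},{"linear":[-2.5,0,0],"roll":0,"grip":1},{"linear":[-2.5,0,0],"roll":0,"grip":1}]'
python3 - <<'E'
from h import *
st()
p=r.read_camera('side');cv2.imwrite('pics/d7.png',cv2.resize(p['pixels'][150:300,190:360,::-1],None,fx=4,fy=4))
E
```

```text
time_s: 18.68
tcp_pos: [0.5614, 0.0285, 0.0959]
tool_rot: [[0.079, 0.997, 0.002], [0.997, -0.079, 0.005], [0.005, 0.002, -1.0]]
ft_force: [4.3, 9.8, -3.9]
finger_gap: 0.294
t 18.68 tcp [0.5614 0.0285 0.0959] bench [-0.0017  0.001   0.0959] F [ 4.3  9.8 -3.9] gap 0.294
```

View pics/d7.png

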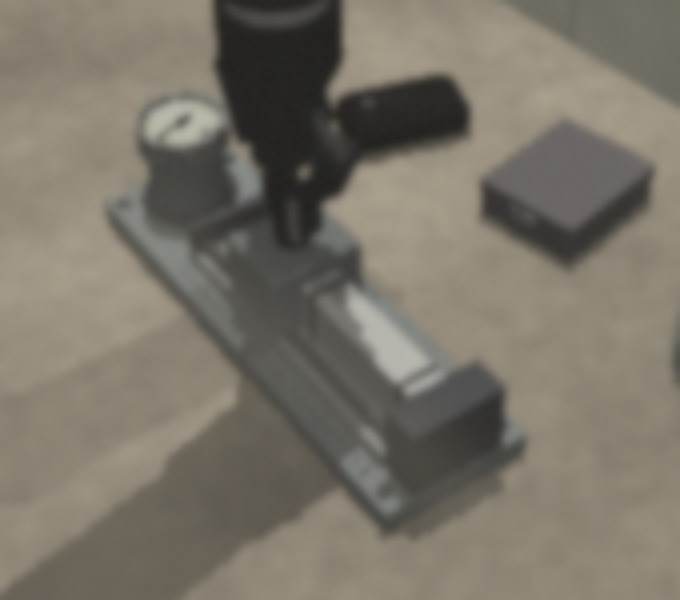

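The carriage has stalled: the TCP is unchanged while force is rising, at y about 1 mm from the closed position. The bar shows no visible gaps at either end. I'll press slightly more, relax and release.

```bash
python3 -m inch '[{"linear":[-1,0,0],"roll":0,"grip":1},{"linear":[-2,0,0],"roll":0,"grip":1},{"linear":[-3,0,0],"roll":0,"grip":1},{"linear":[-4,0,0],"roll":0,"grip":1},{"linear":[-4,0,0],"roll":0,"grip":1},{"linear":[-4,0,0],"roll":0,"grip":1},{"linear":[-4,0,0],"roll":0,"grip":1},{"linear":[-4,0,0],"roll":0,"grip":1},{"linear":[-4,0,0],"roll":0,"grip":1},{"linear":[-4,0,0],"roll":0,"grip":1}]'
python3 -c "
from h import *
st()"
```

```text
time_s: 19.57
tcp_pos: [0.5614, 0.0285, 0.096]
tool_rot: [[0.077, 0.997, 0.003], [0.997, -0.077, 0.009], [0.009, 0.002, -1.0]]
ft_force: [5.1, 15.9, -3.8]
finger_gap: 0.295
t 19.57 tcp [0.5614 0.0285 0.096 ] bench [-0.0017  0.001   0.096 ] F [ 5.1 15.9 -3.8] gap 0.295
```

```bash
python3 -m inch '[{"linear":[2,0,0],"roll":0,"grip":1},{"linear":[4,0,0],"roll":0,"grip":1},{"linear":[6,0,0],"roll":0,"grip":1},{"linear":[6,0,0],"roll":0,"grip":1},{"linear":[6,0,0],"roll":0,"grip":0.5},{"linear":[6,0,0],"roll":0,"grip":0},{"linear":[6,0,0],"roll":0,"grip":0},{"linear":[6,0,0],"roll":0,"grip":0},{"linear":[6,0,-10],"roll":0,"grip":0},{"linear":[6,0,-35],"roll":0,"grip":0}]'
python3 -m inch '[{"linear":[0,0,-30],"roll":0,"grip":0},{"linear":[0,0,-60],"roll":0,"grip":0},{"linear":[10,-10,-75],"roll":0,"grip":0},{"linear":[30,-20,-75],"roll":0,"grip":0},{"linear":[55,-30,-75],"roll":0,"grip":0},{"linear":[75,-40,-75],"roll":0,"grip":0},{"linear":[90,-40,-75],"roll":0,"grip":0},{"linear":[95,-40,-75],"roll":0,"grip":0},{"linear":[95,-40,-75],"roll":0,"grip":0},{"linear":[95,-40,-75],"roll":0,"grip":0}]'
cat > dial.py <<'E'
from h import *
import sys
st()
p=r.read_camera('wrist');cv2.imwrite(f'pics/{sys.argv[1]}.png',p['pixels'][:,:,::-1])
P=cloud(p,True)
for k,lo,hi in(('long_bar',.062,.074),('carriage_knob',.12,.135),('bezel_grip',.086,.1)):
    for d in r.spot_in(k,p)[:1]:
        l,t,w,h=d['box'];b=P[max(0,int(t)-5):int(t+h)+5,max(0,int(l)-5):int(l+w)+5].reshape(-1,3);b=b[(b[:,2]>lo)&(b[:,2]<hi)]
        print(k,d['box'],d['conf'],len(b))
        if len(b)>5:
            c=rect(b[:,:2]);print(c,np.median(b[:,2]))
            if k=='bezel_grip': ctr=np.array(c[0])/1000
# rectified top-down ortho of the dial face, z=.087, 0.1 mm/px; up = bench +y? right = bench x
n=640;g=(np.arange(n)-n/2)/n*.076
bb=np.stack(np.meshgrid(g,-g),-1)
W=np.zeros((n,n,4));W[...,:2]=ctr+bb[...,:1]*bx[:2]+bb[...,1:]*by[:2];W[...,2]=.087;W[...,3]=1
C=W@np.linalg.inv(p['cam_to_world']).T
f=210/np.tan(np.radians(p['fov_y']/2));rr=np.hypot(C[...,0],C[...,1]);th=np.arctan2(rr,C[...,2])
u=(p['cx']+f*th*C[...,0]/rr).astype(np.float32);v=(p['cy']+f*th*C[...,1]/rr).astype(np.float32)
o=cv2.remap(p['pixels'],u,v,cv2.INTER_CUBIC)
cv2.imwrite(f'pics/{sys.argv[1]}_o.png',o[:,:,::-1][20:620,20:620])
gray=cv2.cvtColor(o,cv2.COLOR_RGB2GRAY)
pol=cv2.warpPolar(gray,(int(320),720),(n/2,n/2),320,cv2.INTER_LINEAR)
sc=.076/n*1000
for nm,a,b in(('r20-25',20,25),('r10-18',10,18),('r5-9',5,9)):
    q=pol[:,int(a/sc):int(b/sc)].mean(1);i=np.argsort(q)[:14];print(nm,'ccw deg from -x (0=-x):',sorted(np.round((180-i/2+180)%360-180).astype(int).tolist()),'dark',int(q.min()),int(np.median(q)))
E
python3 dial.py w8
```

```text
time_s: 20.4
tcp_pos: [0.5575, 0.0259, 0.1286]
tool_rot: [[0.082, 0.997, -0.008], [0.997, -0.082, -0.002], [-0.002, -0.007, -1.0]]
ft_force: [0.8, -0.0, -0.4]
finger_gap: 0.998
time_s: 21.23
tcp_pos: [0.5286, 0.1232, 0.2061]
tool_rot: [[0.082, 0.997, 0.0], [0.997, -0.082, -0.001], [-0.001, 0.0, -1.0]]
ft_force: [0.8, -0.6, 0.4]
finger_gap: 1.0
t 21.23 tcp [0.5286 0.1232 0.2061] bench [-0.0424  0.0926  0.2061] F [ 0.8 -0.6  0.4] gap 1.0
long_bar [53.1, 205.7, 92.3, 41.2] 0.8 2710
(array([549.4, -61.7]), array([128.7,  62.3]), 85.1) 0.07104020721659077
carriage_knob [144.8, 188.2, 73.3, 87.8] 0.66 658
(array([559.4,  29.9]), array([24.5, 24. ]), 74.8) 0.12772101840169117
bezel_grip [295.4, 203.5, 75.9, 74.9] 0.73 3965
(array([571.3, 173.2]), array([65.9, 65. ]), 22.0) 0.08893418801167235
r20-25 ccw deg from -x (0=-x): [17, 18, 111, 112, 112, 112, 113, 114, 114, 118, 118, 119, 120, 120] dark 40 196
r10-18 ccw deg from -x (0=-x): [14, 14, 14, 15, 16, 16, 16, 17, 18, 18, 18, 19, 20, 20] dark 43 198
r5-9 ccw deg from -x (0=-x): [-170, -170, 12, 13, 14, 14, 14, 15, 16, 16, 16, 17, 18, 18] dark 39 197
```

View pics/w8.png

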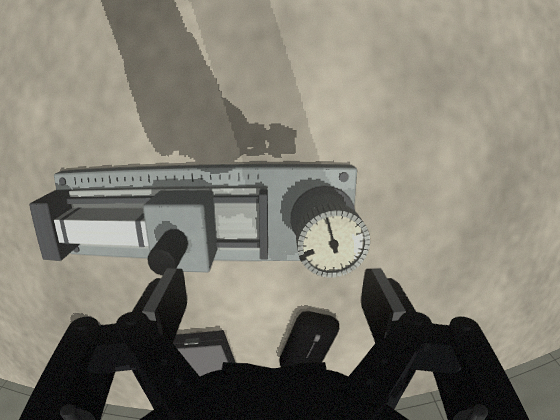

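View pics/w8_o.png

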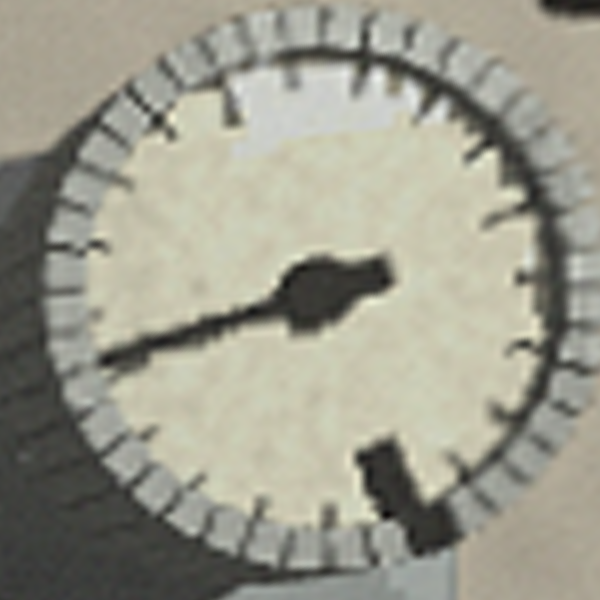

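The needle reads about 17° from bench -x, matching the expected 0.045 travel (0.3 rad). The zero mark is at about 112.5°, so the bezel must turn about 95.8° clockwise, or +16.0 roll units. Now above the bezel.

```bash
python3 -c "
from h import *
plan([.5735,.1725,.12],66);plan([.5735,.1725,.058],66)"
```

```text
linear [53.2 40.6 85.8] dist 109.0 roll units 3.2 yaw now 85.2 q7 1.26
linear [ 53.3  40.6 147.8] dist 162.0 roll units 3.2 yaw now 85.2 q7 1.26
```

```bash
python3 -m inch '[{"linear":[12,10,5],"roll":0.5,"grip":0},{"linear":[28,22,15],"roll":1.4,"grip":0},{"linear":[42,33,25],"roll":2.3,"grip":0},{"linear":[50,39,40],"roll":3,"grip":0},{"linear":[53,40.6,55],"roll":3.2,"grip":0},{"linear":[53,40.6,66],"roll":3.2,"grip":0},{"linear":[53,40.6,72],"roll":3.2,"grip":0},{"linear":[53,40.6,74],"roll":3.2,"grip":0},{"linear":[53,40.6,74],"roll":3.2,"grip":0},{"linear":[53,40.6,74],"roll":3.2,"grip":0}]'
python3 dial.py w9; python3 -c "
from h import *
plan([.5735,.1725,.058],66)"
```

```text
time_s: 22.27
tcp_pos: [0.5735, 0.1735, 0.1326]
tool_rot: [[0.405, 0.914, 0.001], [0.914, -0.405, 0.0], [0.001, 0.001, -1.0]]
ft_force: [-0.7, 0.3, 0.0]
finger_gap: 1.002
t 22.27 tcp [0.5735 0.1735 0.1326] bench [-0.0019  0.1464  0.1326] F [-0.7  0.3  0. ] gap 1.002
long_bar [4.6, 265.4, 66.9, 50.4] 0.6 1969
(array([548.8, -66.6]), array([112.4,  52.8]), 86.1) 0.07109435911366865
carriage_knob [55.3, 214.8, 106.2, 110.7] 0.75 592
(array([556.8,  30.4]), array([25.9, 19. ]), 82.7) 0.1274160038010067
bezel_grip [219.5, 176.5, 107.1, 106.8] 0.85 8168
(array([571.6, 173.5]), array([64.9, 66.2]), 63.5) 0.08886700918692285
r20-25 ccw deg from -x (0=-x): [18, 18, 19, 20, 20, 20, 21, 22, 22, 110, 110, 111, 118, 119] dark 33 122
r10-18 ccw deg from -x (0=-x): [18, 18, 19, 20, 20, 20, 21, 22, 22, 22, 23, 24, 24, 24] dark 33 123
r5-9 ccw deg from -x (0=-x): [20, 20, 21, 22, 22, 22, 23, 24, 24, 24, 25, 26, 26, 26] dark 37 121
linear [-1.5  0.6 74.7] dist 75.0 roll units 0.02 yaw now 66.1 q7 0.93
```

View pics/w9.png

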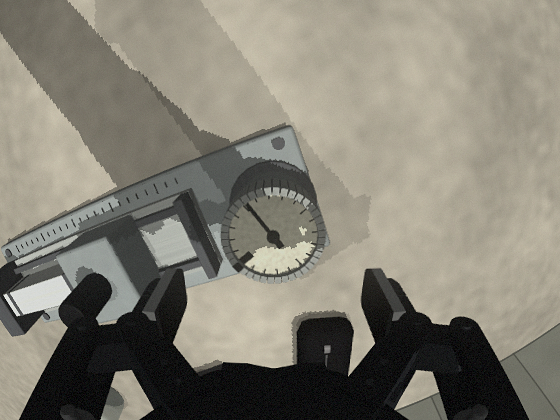

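```bash
python3 -m inch '[{"linear":[-1,1,10],"roll":0,"grip":0},{"linear":[-1,1,25],"roll":0,"grip":0},{"linear":[-1,1,42],"roll":0,"grip":0},{"linear":[-1,1,58],"roll":0,"grip":0},{"linear":[-1,1,69],"roll":0,"grip":0},{"linear":[-1,1,74],"roll":0,"grip":0},{"linear":[-1,1,74],"roll":0,"grip":0.2},{"linear":[-1,1,74],"roll":0,"grip":0.4},{"linear":[-1,1,74],"roll":0,"grip":0.6},{"linear":[-1,1,74],"roll":0,"grip":0.6}]' 30
python3 -c "
from h import *
st()"
```

```text
time_s: 23.3
tcp_pos: [0.5738, 0.1729, 0.0581]
tool_rot: [[0.404, 0.915, 0.001], [0.915, -0.404, 0.0], [0.001, 0.001, -1.0]]
ft_force: [0.7, 0.3, -4.0]
finger_gap: 0.762
t 23.3 tcp [0.5738 0.1729 0.0581] bench [-0.0015  0.1459  0.0581] F [ 0.7  0.3 -4. ] gap 0.762
```

Gripped on the bezel (65 mm opening). Turning clockwise.

```bash
python3 -m inch '[{"linear":[0,0,0],"roll":0.4,"grip":0.6},{"linear":[0,0,0],"roll":1,"grip":0.6},{"linear":[0,0,0],"roll":1.8,"grip":0.6},{"linear":[0,0,0],"roll":2.6,"grip":0.6},{"linear":[0,0,0],"roll":3.4,"grip":0.6},{"linear":[0,0,0],"roll":4.2,"grip":0.6},{"linear":[0,0,0],"roll":5,"grip":0.6},{"linear":[0,0,0],"roll":5.8,"grip":0.6},{"linear":[0,0,0],"roll":6.6,"grip":0.6},{"linear":[0,0,0],"roll":7.4,"grip":0.6}]'
python3 - <<'E'
from h import *
st();print(r.state()['torque'])
p=r.read_camera('wrist');cv2.imwrite('pics/w10.png',p['pixels'][:,:,::-1])
E
```

```text
time_s: 24.13
tcp_pos: [0.5735, 0.1726, 0.0581]
tool_rot: [[0.93, 0.367, 0.0], [0.367, -0.93, -0.0], [0.0, 0.0, -1.0]]
ft_force: [-0.6, -0.9, -1.9]
finger_gap: 0.76
t 24.13 tcp [0.5735 0.1726 0.0581] bench [-0.0018  0.1455  0.0581] F [-0.6 -0.9 -1.9] gap 0.76
[-0.10597317  0.01841905  0.15269749]
```

View pics/w10.png

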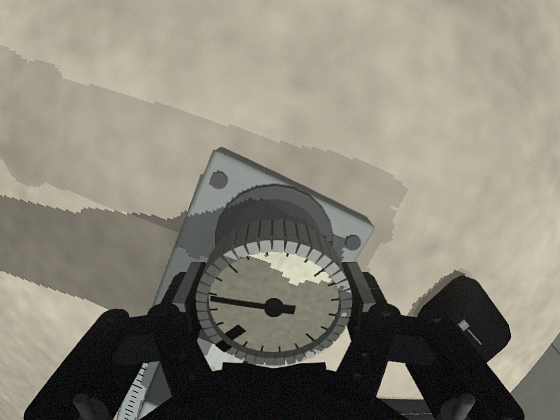

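The mark turns with the gripper (it is at 232,337 and the needle tip at 212,298), so there is no slip. Continuing.

```bash
python3 -m inch '[{"linear":[0,0,0],"roll":0.7,"grip":0.6},{"linear":[0,0,0],"roll":1.6,"grip":0.6},{"linear":[0,0,0],"roll":2.6,"grip":0.6},{"linear":[0,0,0],"roll":3.6,"grip":0.6},{"linear":[0,0,0],"roll":4.6,"grip":0.6},{"linear":[0,0,0],"roll":5.6,"grip":0.6},{"linear":[0,0,0],"roll":6.6,"grip":0.6},{"linear":[0,0,0],"roll":7.5,"grip":0.6},{"linear":[0,0,0],"roll":8.2,"grip":0.6},{"linear":[0,0,0],"roll":8.4,"grip":0.6}]'
python3 -m inch '[{"linear":[0,0,0],"roll":0,"grip":0.6},{"linear":[0,0,0],"roll":0,"grip":0.6},{"linear":[0,0,0],"roll":0,"grip":0.4},{"linear":[0,0,0],"roll":0,"grip":0.2},{"linear":[0,0,0],"roll":0,"grip":0},{"linear":[0,0,0],"roll":0,"grip":0},{"linear":[0,0,-10],"roll":0,"grip":0},{"linear":[0,0,-30],"roll":0,"grip":0},{"linear":[0,0,-60],"roll":0,"grip":0},{"linear":[0,0,-90],"roll":0,"grip":0}]'
python3 dial.py w11
```

```text
time_s: 25.02
tcp_pos: [0.573, 0.1726, 0.0581]
tool_rot: [[0.878, -0.479, -0.001], [-0.479, -0.878, -0.0], [-0.001, 0.001, -1.0]]
ft_force: [-3.3, -1.4, 1.2]
finger_gap: 0.766
time_s: 25.85
tcp_pos: [0.5736, 0.1726, 0.1491]
tool_rot: [[0.878, -0.479, -0.0], [-0.479, -0.878, -0.001], [0.0, 0.001, -1.0]]
ft_force: [-0.0, -0.0, 0.9]
finger_gap: 1.002
t 25.85 tcp [0.5736 0.1726 0.1491] bench [-0.0017  0.1456  0.1491] F [-0.  -0.   0.9] gap 1.002
carriage_knob [290.8, 290.6, 83.2, 86.6] 0.97 0
bezel_grip [223.4, 174.7, 99.7, 96.7] 0.82 7215
(array([572.1, 173.4]), array([66.4, 65.5]), 70.9) 0.08885903347862084
r20-25 ccw deg from -x (0=-x): [16, 16, 16, 20, 20, 20, 21, 22, 22, 22, 23, 24, 24, 24] dark 37 190
r10-18 ccw deg from -x (0=-x): [18, 19, 20, 20, 20, 21, 22, 22, 22, 23, 24, 24, 24, 25] dark 42 193
r5-9 ccw deg from -x (0=-x): [23, 24, 24, 24, 25, 26, 26, 26, 27, 28, 28, 28, 29, 30] dark 42 192
```

View pics/w11.png

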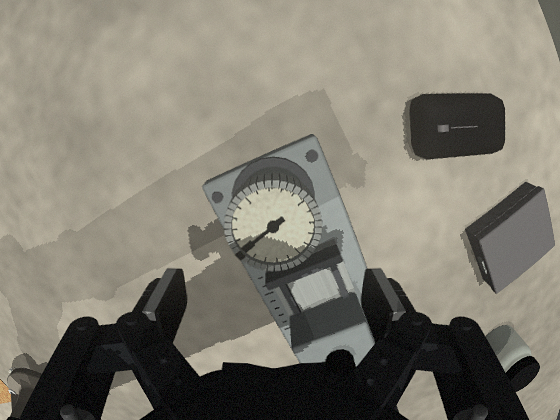

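View pics/w11_o.png

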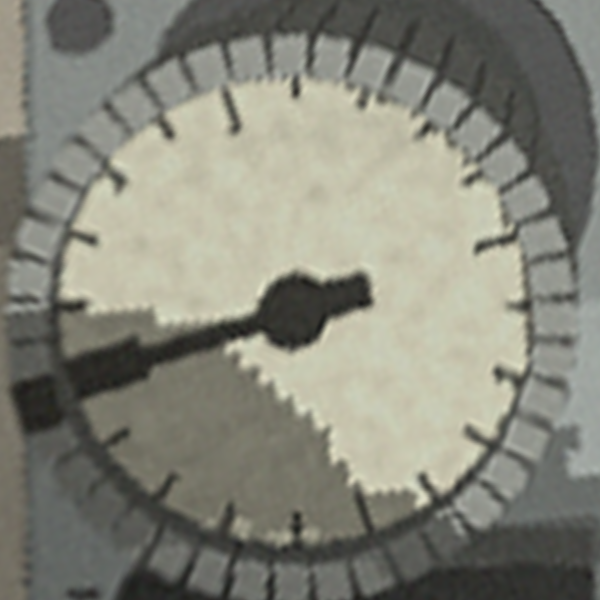

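The zero mark's bar (ortho around 103,372) lies directly under the needle: mark about 17°, needle about 16.5–17°. One last look over the bar and carriage.

```bash
python3 -m inch '[{"linear":[0,0,-20],"roll":0,"grip":0},{"linear":[-10,0,-45],"roll":0,"grip":0},{"linear":[-10,20,-70],"roll":-0.5,"grip":0},{"linear":[-10,45,-80],"roll":-1.5,"grip":0},{"linear":[-20,75,-80],"roll":-2.5,"grip":0},{"linear":[-40,105,-80],"roll":-3.5,"grip":0},{"linear":[-60,135,-80],"roll":-4,"grip":0},{"linear":[-75,155,-80],"roll":-4,"grip":0},{"linear":[-80,160,-80],"roll":-4,"grip":0},{"linear":[-80,160,-80],"roll":-4,"grip":0}]'
python3 - <<'E'
from h import *
st()
p=r.read_camera('wrist');cv2.imwrite('pics/w12.png',p['pixels'][:,:,::-1])
P=cloud(p,True);q=P.reshape(-1,3);q=q[np.isfinite(q[:,2])];d=q-bo;X=d@bx;Y=d@by;Z=q[:,2]
i=(abs(X)<.025)&(Z>.067)&(Z<.073)&(Y>-.155)&(Y<-.02);print('bar',rect(np.c_[X,Y][i]),np.median(Z[i]))
i=(abs(X)<.05)&(Z>.073)&(Z<.079)&(Y<-.12)&(Y>-.2);print('anvil face Y',np.percentile(Y[i],[2,98]))
i=(abs(X)<.05)&(Z>.08)&(Z<.088)&(Y<.06)&(Y>-.06);print('carriage Y',np.percentile(Y[i],[1,99]))
i=(abs(X)<.05)&(Z>.125)&(Z<.13)&(Y<.06)&(Y>-.06);print('knob',rect(np.c_[X,Y][i]))
E
```

```text
time_s: 26.88
tcp_pos: [0.4246, 0.0704, 0.2271]
tool_rot: [[0.997, -0.081, -0.002], [-0.081, -0.997, 0.002], [-0.002, -0.002, -1.0]]
ft_force: [0.2, 0.7, -0.2]
finger_gap: 0.997
t 26.88 tcp [0.4246 0.0704 0.2271] bench [-0.1415  0.0312  0.2271] F [ 0.2  0.7 -0.2] gap 0.997
bar (array([ -5.3, -91.8]), array([117.5,  31.6]), 86.5) 0.07108108522834222
anvil face Y [-0.17732212 -0.14865162]
carriage Y [-0.02667959  0.0308714 ]
knob (array([-3.4,  1.8]), array([25.1, 24.4]), 4.3)
```

View pics/w12.png

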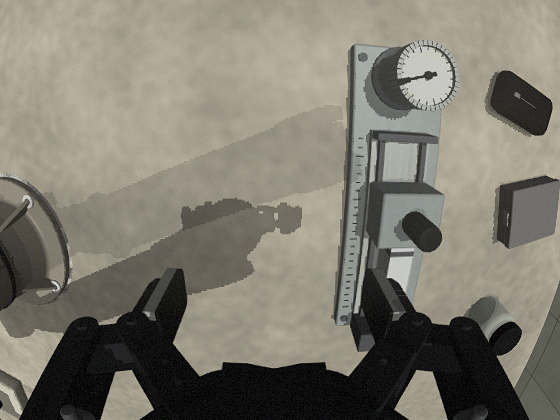

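```bash
python3 -c "
from h import *
st();print(r.sign_off())"
```

```text
t 26.93 tcp [0.4263 0.0713 0.2276] bench [-0.1399  0.0322  0.2276] F [ 1.   1.3 -0.3] gap 0.999
the job is handed in; nothing more can be done
None
```

I zeroed the bench on the long bar and handed the job in at 26.9 s; the sign-off gave no verdict. I drew the carriage back by its knob and laid the long bar on the bed with a soft touch-down. I then slid the carriage up until it stalled against the bar, at about 16 N, and turned the bezel about 95° clockwise.

**Last checks:**
- **Carriage:** the distance from knob to anvil face measured 150.4 mm, against 150 mm when closed. The needle reads about 17°, which matches the 0.045 m travel expected.
- **Bar:** it lies flat, with its top at 71 mm against 70 mm expected. It measured about 3–5 mm off the middle of the bed and within about 2° of lengthwise. The gripper partly hid it in the last picture, so its measured centre and length are rough.
- **Zero mark:** it lies within about 1° (about 0.6 mm) of the needle.
- **Gripper and other things:** the gripper is open and clear. I moved nothing else, though I did not re-measure the other things at the end.

**Disagreement:** the three cameras differed by 3–7 mm in x, so I used averages, which was well inside the margins needed.

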